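Clamp the gas stove down with the click wrench

ROBOT

A 6-joint arm with a two-finger parallel gripper is mounted at the origin on the work surface. World frame = base frame: x ahead of the robot, y to its left, z up, the work surface at z = 0. Lengths are in mm, angles in degrees, forces in N, time in s.
With the tool pointing down it reaches from about 350 to 850 mm from the base axis. Payload 8.1 kg.
Tool frame: the origin (TCP) lies midway between the tips of the shut fingers; the grasp point (between the pads) lies 19 mm behind it; z points along the fingers, x is the direction in which the jaws open and shut, and the axes are right-handed (so a half turn about z gives the same grasp; the last joint's range is limited). The gripper opens to 85 mm and grips with 20 to 120 N. Pads are 22 mm wide; open, the fingers measure 114 mm over their backs; the gripper's body (76 mm by 85 mm) begins 54 mm behind the grasp point. The pads swing forward as they close: fully open they stand 13 mm farther back than shut.
Start: joints at [62.544, 7.471, 85.268, -0, 87.261, -4.893], TCP at [230.2, 554.088, 231.292] pointing down, gripper open.
Joint ranges: [-169.43, 169.43], [-51.17, 129.36], [1.28, 143.12], [-76.62, 256.62], [0, 156.53], [-152.29, 152.29]. Speed limits (degrees/s): [136.94, 136.94, 159.86, 180, 180, 180].

INTERFACE

Orientations are given as [roll, pitch, yaw] about the fixed x, y, z axes, in that order (R = Rz(yaw) Ry(pitch) Rx(roll)).
In Python, from bench import monitor, cams, r gives the robot as it stands.
- The arm moves only by the tool jog_arm, never from a script. Its arguments are lists of equal length, an entry for each row: "offset": the shift along the tool's x, y, z in mm, a list of three; "delta_rot": the turn, a rotation vector about the tool's x, y, z in degrees, a list of three; "jaw": the opening in per cent of the stroke, from 0 (shut) to 100 (fully open). In form: {"offset": [[x, y, z], ...], "delta_rot": [[rx, ry, rz], ...], "jaw": [jaw, ...]}. A call has 1 to 20 rows; each row shifts and turns the pose as measured when the row begins, along the tool's axes as they then stand; what a row does not reach is not made up. A row lasts 1/10 s, in which the tool goes at most 50 mm and 8.59 degrees, less where a joint would pass 70% of its speed; a pose out of reach is approached as far as the arm can. A call is refused whole if a number of a shift passes 50 or a number of a turn 8.59, either way. A call with a gripper value outside its range is refused whole. The fingers move at their own pace and stop on an object; "newtons" is the grip in N (left out, the last holds). Time passes only in rows, so rows that do not move let the fingers close. It gives the time, the measured TCP pose, the force and the opening at its end, in the units of the state.
- monitor.sense(): the state, without advancing time (a new reading comes with each control period).
- cams.snapshot(name): name is "scene" or "top" or "wrist"; returns (picture, depth): 480x640x3 uint8, red, green, blue; 480x640 float32, mm along the optical axis (not along the pixel's ray), 0 where there is no reading.
- cams.camera_model(name): a dict with "K" (3x3 intrinsics, pixels), "camera_from_world" (4x4, takes a point from world to camera coordinates). Camera axes: x right, y down, z forward; pixel columns grow to the right and rows downward; lengths in mm; the calibration is good to about 2 mm. A picture is of the moment at which its call begins: read the wrist's pose just before it. camera_model takes no time and is no camera call; for the wrist camera it gives the pose at the moment of the call.
- r.hand_in(): hands the job in, once; it reports no verdict.
The state is a dict: "time": time; "joint_pos": joint angles; "qd": joint speeds; "joint_efforts": joint torques, N m; "tool_pos": TCP position; "tcp_rot": TCP orientation; "ft_force": force on the tool from outside, world axes, zero at the start; "wrist_torque": the same for the moment, N m; "finger_gap": finger opening in mm.
Only numpy, scipy, OpenCV 4.12 (cv2) and the standard library are available. Lean on these libraries where they do the work, as an engineer would, in place of code of your own. Each camera call takes 0.05 s, during which the arm holds its last target.

TASK

Push the small gas stove along the counter, away from the robot, until its back sits squarely against the steel stop bar, with its left edge where the clamp's swinging dog will cover it; push on its front to the left or right of the knob, never on the knob. Then push the grip of the wrench standing on the clamp bolt clockwise (seen from above) until the bolt is tight and the wrench's breakaway joint trips (its grip bends clearly out of line with its neck), then stop without leaning on it any harder, and let go. Leave the crockery, bottles and other things standing where they are.

Things in the scene. Friction and masses are not known exactly. Their poses are not given: they have to be found in the camera images.
- stove: Heavy one-burner stove, grey box 160 (x) x 200 (y) x 60 mm high, flat base, 1.2 to 2 kg, loose; 6 to 16 N of push slides it. Origin: centre of the underside. +x points to its back; the front face (toward the robot) is at x = -80 mm. Pan supports reach 80 mm up, within 65 mm of the centre. It starts 45 to 75 mm short of home, turned up to 0.25 rad, up to 10 mm off sideways.
- knob: Black gas knob, 34 mm across, fixed to the middle of the stove's front face at 34 mm height and standing 23 mm out of it toward the robot (-x). Origin: on the front face. It must not be pushed.
- dock: Fixed steel dock on the counter, placed anew each time. Origin: where the centre of the stove's underside is when home, axes then parallel. Stop bar: 200 mm along y, 32 mm high, its front face at x = +81 mm (1 mm behind a stove exactly home). The clamp post (36 mm square, 60 mm high, on a 6 mm foot) stands at x = 0, y = +180 mm and carries the upright clamp bolt with the wrench on it.
- turnbolt (a joint): Turn of the clamp bolt, rad, clockwise from above, with the wrench and a 108 mm holding dog fixed to it. Starts at 0 to 0.5, turns with a drag of 0.45 N m, is solid (tight) at 1.3, where the dog lies over the stove's left edge, its underside 62 mm above the counter. The straight wrench points in the dock's frame at angle 3.107 - turnbolt (from dock +x toward dock +y).
- breakjoint (a joint): Breakaway joint of the wrench, an upright pin 55 mm from the bolt axis; 0 = straight. A clockwise moment of 1 N m at the pin (10 N at grip_mid) makes it give way; it bends clockwise at that steady moment and stays as it is left. Tripped = past 0.15 rad; at 0.4 it comes up solid and more push forces it. It stays straight while the bolt is still turning under a steady push.
- bolt_axis (a point): Point on the upright axis of the clamp bolt at the height of the wrench's grip, 111 mm above the counter. Wrench head: 38 mm across; nothing of the wrench reaches higher than 126 mm.
- grip_mid (a point): Point on the axis of the wrench's grip, 100 mm from the breakaway pin and 155 mm from the bolt axis, 111 mm above the counter. The point's +x runs outward along the grip. The grip is a level black rubber tube 24 mm thick, from 53 to 160 mm from the pin; there is free space below it (99 mm down to the counter, 19 mm down to the stove's pan supports).
- grip_end (a point): Free outer end of the wrench's grip, 160 mm from the breakaway pin, on the grip's axis.
- soy: Bystander: bottle, 66 mm across, 210 mm high, right of the stove (it and the jar may swap places). Origin: centre of its base, as for the other bystanders.
- mug: Bystander: handleless white cup, 70 mm across, 90 mm high, right of the stove's front.
- chillijar: Bystander: jar, 76 mm across, 100 mm high, right of the stove.
- vinegar: Bystander: bottle, 60 mm across, 200 mm high, left of the clamp, just outside the wrench's swing.
- tin: Bystander: food can, 72 mm across, 110 mm high, left and in front of the clamp, just outside the wrench's swing.
- saucer: Bystander: low plate, 100 mm across, 16 mm high, lying under the wrench's swing.
- cleaver: Bystander: cleaver, about 280 mm long, lying on a chopping board 30 mm high at the left side. Origin: underside, in the handle half of the blade.

How it is judged:
By the outcome, as a careful person would: the job done as asked, in the order asked, and still so for the second after the job is handed in, with the robot touching nothing.
It also fails if it takes over 64 s, if anything falls off the work surface, if the arm or the gripper's body presses on something with over 40 N, if the wrist force passes 120 N, or if a joint passes its speed limit or range.

## Working session

There is one attempt and no reset: what is moved stays moved. The work goes in short steps, Python scripts to look and compute and a tool call to move; the robot and the scene stay as the last step left them, time stands still between calls to the robot, and variables do not carry over. Pictures are saved under pics/ and viewed, and the job is handed in when it is done.

Besides the shell and the picture viewer there is one more tool, called after "Request:" as name(argument=value, ...) on one line, values as JSON. jog_arm: Moves the arm, as the interface text tells. Its arguments: {"type":"object","properties":{"offset":{"type":"array","items":{"type":"array","items":{"type":"number"}}},"delta_rot":{"type":"array","items":{"type":"array","items":{"type":"number"}}},"jaw":{"type":"array","items":{"type":"number"}},"newtons":{"type":"number"}},"required":["offset","delta_rot","jaw"]}

```bash
ls; mkdir -p pics; python3 - <<'E'
from bench import monitor,cams,r
import cv2,numpy as np
s=monitor.sense();print(s)
for n in["scene","top"]:
    p,d=cams.snapshot(n);cv2.imwrite(f"pics/{n}0.png",p[:,:,::-1]);np.savez(f"pics/{n}0.npz",p=p,d=d,**cams.camera_model(n));print(cams.camera_model(n))
E
```

```text
pics
{'time': 0.0, 'joint_pos': array([ 6.25428730e+01,  7.51534855e+00,  8.53307456e+01, -2.17167711e-03,
        8.72618017e+01, -4.89219790e+00]), 'qd': array([-0.01511678, -0.09226203,  0.13875324, -0.14368065, -0.07832365,
       -0.01962652]), 'joint_efforts': array([ 3.86403204e-03, -5.69335377e+01, -5.00597906e+01,  2.09823702e-04,
        1.34172582e-02, -4.00655449e-05]), 'tool_pos': array([229.96112187, 553.57196097, 230.22787973]), 'tcp_rot': array([-1.79992960e+02,  1.07687750e-01,  6.74351833e+01]), 'ft_force': array([ 0.7926423 , -0.31556074,  0.52356809]), 'wrist_torque': array([-0.01458858, -0.03858529,  0.02259288]), 'finger_gap': 85.31102868245944}
{'K': array([[585.34696245,   0.        , 320.57716326],
       [  0.        , 585.34696245, 243.27827981],
       [  0.        ,   0.        ,   1.        ]]), 'camera_from_world': array([[-8.26704102e-01,  5.62603174e-01,  6.16407759e-03,
         3.71648687e+02],
       [ 4.06328670e-01,  6.04576554e-01, -6.85116196e-01,
        -2.30299812e+02],
       [-3.89175203e-01, -5.63883729e-01, -7.28407717e-01,
         1.89757981e+03],
       [ 0.00000000e+00,  0.00000000e+00,  0.00000000e+00,
         1.00000000e+00]])}
{'K': array([[489.79404029,   0.        , 326.67324655],
       [  0.        , 489.79404029, 240.70258558],
       [  0.        ,   0.        ,   1.        ]]), 'camera_from_world': array([[-7.87625663e-02, -9.96888815e-01, -3.02482471e-03,
         1.38636837e+02],
       [-9.76653823e-01,  7.77714353e-02, -2.00247133e-01,
         5.62159165e+02],
       [ 1.99859372e-01, -1.28177714e-02, -9.79740750e-01,
         1.28557290e+03],
       [ 0.00000000e+00,  0.00000000e+00,  0.00000000e+00,
         1.00000000e+00]])}
```

View pics/scene0.png

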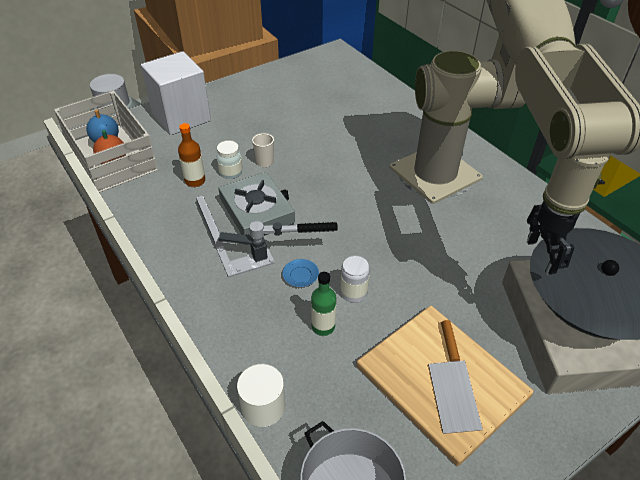

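View pics/top0.png

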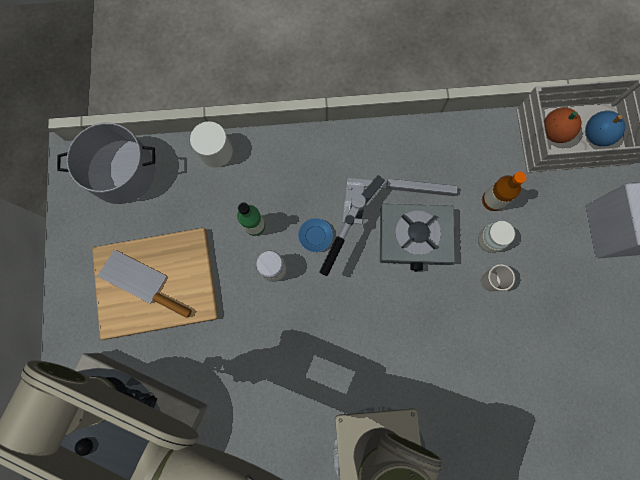

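The top view shows the stove at about (418,235), its knob at (418,267), the stop bar from (385,183) to (459,190), the bolt at (357,201) and the grip end near (325,272). I'll build a metric orthophoto from the depth.

```bash
cat > h.py <<'E'
import numpy as np,cv2
def cloud(f):
    z=np.load(f);K=z['K'];T=z['camera_from_world'];d=z['d'];p=z['p']
    v,u=np.mgrid[0:480,0:640]
    c=np.stack([(u-K[0,2])/K[0,0]*d,(v-K[1,2])/K[1,1]*d,d],-1)
    w=(c-T[:3,3])@T[:3,:3]
    w[d<=0]=np.nan
    return w,p
def snap(n,f):
    from bench import cams
    m=cams.camera_model(n);p,d=cams.snapshot(n);cv2.imwrite(f"pics/{f}.png",p[:,:,::-1]);np.savez(f"pics/{f}.npz",p=p,d=d,**m)
    return cloud(f"pics/{f}.npz")
E
python3 - <<'E'
from h import *
for n in["top0","scene0"]:
    w,p=cloud(f"pics/{n}.npz")
    def at(u,v):
        a=w[v-1:v+2,u-1:u+2].reshape(-1,3);return np.round(np.nanmedian(a,0)).tolist()
    L=dict(counter=(420,320),bar_l=(392,186),bar_r=(455,190),bolt=(357,201),gripend=(326,269),stovec=(385,240),stover=(452,240),vin=(248,208),tin=(270,260),sauc=(317,235),mug=(500,270),jar=(500,230),soy=(520,177)) if n=="top0" else dict(bolt=(258,227),gripend=(334,227))
    for k,(u,v) in L.items(): print(n,k,at(u,v))
w,p=cloud("pics/top0.npz")
# orthophoto 2px/mm? 1mm/px 
import numpy as np
ok=~np.isnan(w[...,2])
for lo,hi,nm in[(50,70,'stovetop'),(24,40,'bar'),(100,130,'wrench'),(5,12,'foot')]:
    m=ok&(w[...,2]>lo)&(w[...,2]<hi)&(w[...,0]>300)&(w[...,0]<750)&(w[...,1]>-180)&(w[...,1]<260)
    cv2.imwrite(f'pics/m_{nm}.png',m.astype(np.uint8)*255)
    q=w[m];print(nm,len(q),q.min(0).round(),q.max(0).round())
h=np.clip(w[...,2],0,220)/220*255
c=cv2.applyColorMap(np.nan_to_num(h).astype(np.uint8),cv2.COLORMAP_JET)[140:300,200:540]
a=np.vstack([cv2.resize(c,None,fx=2.2,fy=1.8,interpolation=0),cv2.resize(p[140:300,200:540,::-1],None,fx=2.2,fy=1.8)])
cv2.imwrite('pics/crop.png',a)
E
```

```text
top0 counter [339.0, -147.0, 0.0]
top0 bar_l [722.0, -106.0, 29.0]
top0 bar_r [695.0, -283.0, 31.0]
top0 bolt [657.0, 6.0, 127.0]
top0 gripend [484.0, 102.0, 123.0]
top0 stovec [560.0, -65.0, 61.0]
top0 stover [545.0, -248.0, 60.0]
top0 vin [641.0, 284.0, 198.0]
top0 tin [521.0, 246.0, 109.0]
top0 sauc [600.0, 119.0, 5.0]
top0 mug [455.0, -372.0, 48.0]
top0 jar [555.0, -368.0, 100.0]
top0 soy [663.0, -396.0, 210.0]
scene0 bolt [656.0, 9.0, 124.0]
scene0 gripend [484.0, 114.0, 115.0]
stovetop 2378 [ 477. -180.   50.] [741. 257.  70.]
bar 383 [ 473. -180.   24.] [743. 257.  40.]
wrench 1155 [469. -15. 100.] [678. 260. 130.]
foot 1301 [ 301. -180.    5.] [750. 257.  12.]
```

View pics/crop.png

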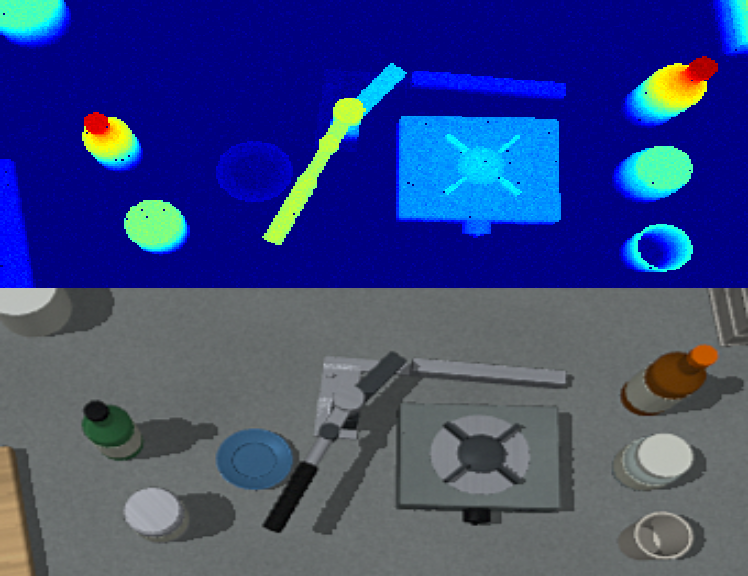

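```bash
cat >> h.py <<'E'
def fit(w,lo,hi,box):
    m=(w[...,2]>lo)&(w[...,2]<hi)&(w[...,0]>box[0])&(w[...,0]<box[1])&(w[...,1]>box[2])&(w[...,1]<box[3])
    m=m.astype(np.uint8)
    n,l,st,_=cv2.connectedComponentsWithStats(m);k=1+np.argmax(st[1:,4])
    q=w[l==k]
    return q
def rect(q): 
    r=cv2.minAreaRect(q[:,:2].astype(np.float32)); return np.round(r[0],1),np.round(r[1],1),round(r[2],2)
E
python3 - <<'E'
from h import *
for n in["top0","scene0"]:
    w,p=cloud(f"pics/{n}.npz")
    q=fit(w,54,66,(460,660,-290,-30));print(n,'stove',rect(q),np.median(q[:,2]),len(q))
    q=fit(w,24,38,(660,760,-310,-70));print('bar',rect(q),np.median(q[:,2]))
    q=fit(w,105,132,(440,700,-30,140));print('wrench',rect(q),np.median(q[:,2]))
    v=cv2.fitLine(q[:,:2].astype(np.float32),cv2.DIST_HUBER,0,.01,.01).ravel();print(v,np.degrees(np.arctan2(v[1],v[0])))
    c=q[q[:,2]>121];print('headpts',c.mean(0),len(c))
    for nm,b,z in[('tin',(470,570,190,300),(104,114)),('vin',(600,690,230,330),(190,206)),('jar',(490,610,-420,-310),(94,104)),('soy',(600,760,-450,-330),(200,214)),('mug',(400,500,-420,-310),(82,94)),('saucer',(540,670,50,180),(3,20)),('cleaver',(300,700,300,700),(31,60))]:
        try:
            q=fit(w,*z,b);print(nm,rect(q),len(q))
        except Exception as e: print(nm,e)
E
```

```text
top0 stove (array([ 575.1, -156.6]), array([200.4, 160.6]), 83.72) 60.14202740440757 3499
bar (array([ 715.4, -189.6]), array([198.8,  26.3]), 79.24) 31.068151695971387
wrench (array([576.3,  55.5]), array([ 36.9, 233.9]), 57.85) 120.88575437065279
[ 8.6387813e-01 -5.0370091e-01  5.7285529e+02  5.3047443e+01] -30.245152
headpts [592.98918164  41.77312497 124.45178384] 389
tin (array([513.8, 250.1]), array([64.2, 64. ]), 59.61) 460
vin (array([643.1, 296.4]), array([26.2, 26.9]), 51.03) 104
jar (array([ 547.9, -371.2]), array([64.1, 66.2]), 1.65) 462
soy (array([ 664.5, -394.9]), array([27.9, 29.2]), 42.85) 121
mug (array([ 433.1, -355.2]), array([65.8, 69.3]), 2.73) 144
saucer (array([600.6, 123.7]), array([98.8, 98.8]), 65.19) 861
cleaver (array([504.2, 581.9]), array([281.3, 156.6]), 61.88) 2385
scene0 stove (array([ 576.8, -155.6]), array([208.7, 160.9]), 83.39) 59.14940367269896 1990
bar (array([ 716.6, -190.7]), array([207.1,  23.1]), 78.93) 30.99682082532438
wrench (array([573.9,  49.1]), array([ 45.4, 231.3]), 61.42) 117.97585756078857
[ 8.6293542e-01 -5.0531417e-01  5.7766693e+02  5.8006371e+01] -30.352207
headpts [606.55727482  37.25099196 123.96527033] 241
tin (array([514.5, 250.3]), array([65.7, 63.6]), 59.64) 400
vin (array([644.6, 296.3]), array([27.1, 25.9]), 76.83) 112
jar (array([ 549.6, -371. ]), array([73.4, 62. ]), 59.56) 222
soy (array([ 665. , -395.5]), array([29.9, 30.6]), 9.67) 70
mug (array([ 432.3, -355.7]), array([72.2, 66.9]), 73.27) 90
saucer (array([599.5, 120.6]), array([100.6, 105. ]), 10.5) 694
cleaver (array([486.7, 580.1]), array([307.1,  92.5]), 59.42) 2907
```

Request:
jog_arm(offset=[[-35, 30, 0], [-35, 30, 0], [-35, 30, 0], [-35, 30, 0], [-35, 30, 0], [-35, 30, 0], [-35, 30, 0], [-35, 30, 0], [-35, 30, 0], [-35, 30, 0], [-35, 30, 0], [-35, 30, 0], [-35, 30, 0], [-35, 30, 0], [-20, 17, 0]], delta_rot=[[0, 0, 0], [0, 0, 0], [0, 0, 0], [0, 0, 0], [0, 0, 0], [0, 0, 0], [0, 0, 0], [0, 0, 0], [0, 0, 0], [0, 0, 0], [0, 0, 0], [0, 0, 0], [0, 0, 0], [0, 0, 0], [0, 0, 0]], jaw=[100, 100, 100, 100, 100, 100, 100, 100, 100, 100, 100, 100, 100, 100, 100])

```text
time: 1.6
tool_pos: [440.2, -107.9, 225.2]
tcp_rot: [-179.9, 0.6, 67.9]
ft_force: [0.1, 0.0, -0.7]
finger_gap: 85.5
```

Request:
jog_arm(offset=[[-21, 17, 0], [0, 0, 0], [0, 0, 40], [0, 0, 40], [0, 0, 40], [0, 0, 30], [0, 0, 0]], delta_rot=[[0, 0, -5.6], [0, 0, -5.6], [0, 0, 0], [0, 0, 0], [0, 0, 0], [0, 0, 0], [0, 0, 0]], jaw=[100, 100, 100, 100, 100, 100, 100])

```text
time: 2.3
tool_pos: [446.9, -141.9, 69.9]
tcp_rot: [-179.8, 0.6, 79.1]
ft_force: [-0.1, 0.1, -0.7]
finger_gap: 85.5
```

```bash
python3 - <<'E'
from h import *
from bench import monitor
s=monitor.sense();print(s['tool_pos'],s['tcp_rot'],s['joint_pos'],s['ft_force'])
w,p=snap('wrist','w1');w,p=snap('top','t1')
E
```

```text
[ 446.880322   -141.93356182   69.90240103] [-179.78080176    0.57104368   79.08899468] [ -23.41608272   -4.63430629  115.11215385   -0.6453815    69.61369915
 -102.27868235] [-0.11865719  0.09816818 -0.65246341]
```

View pics/w1.png

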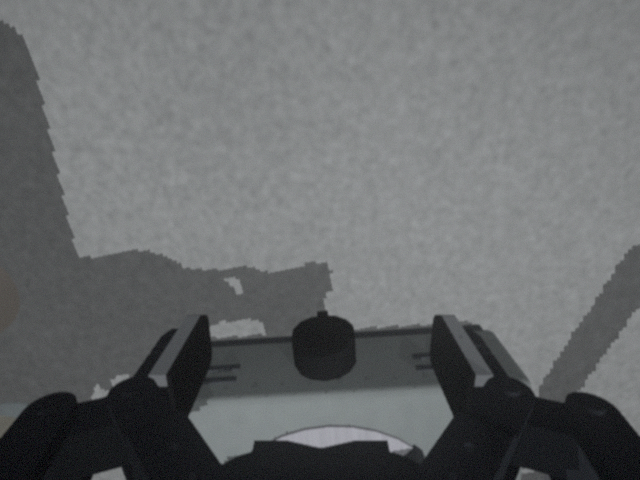

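View pics/t1.png

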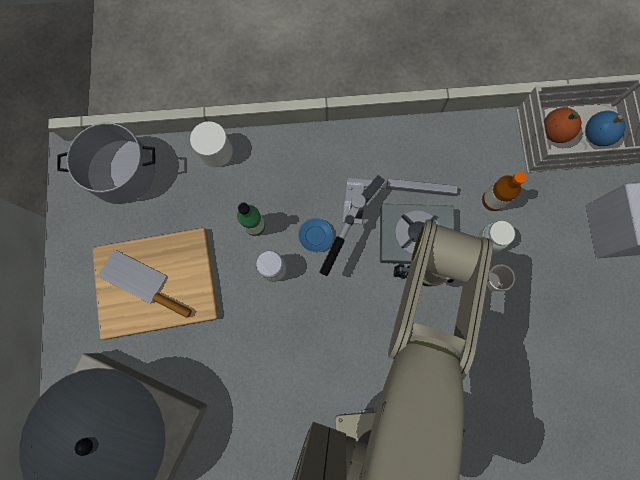

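Request:
jog_arm(offset=[[0, 0, 25], [0, 0, 20], [0, 0, 5], [0, 10, 0], [0, 10, 0], [0, 6, 0], [0, 4, 0], [0, 4, 0], [0, 4, 0], [0, 4, 0], [0, 4, 0]], delta_rot=[[0, 0, 0], [0, 0, 0], [0, 0, 0], [0, 0, 0], [0, 0, 0], [0, 0, 0], [0, 0, 0], [0, 0, 0], [0, 0, 0], [0, 0, 0], [0, 0, 0]], jaw=[100, 100, 100, 100, 100, 100, 100, 100, 100, 100, 100])

```text
time: 3.5
tool_pos: [504.1, -154.4, 37.4]
tcp_rot: [179.5, 0.8, 79.3]
ft_force: [-8.2, 1.6, 4.1]
finger_gap: 85.2
```

```bash
python3 - <<'E'
from h import *
from bench import monitor
s=monitor.sense();print(s['tool_pos'],s['tcp_rot'],s['ft_force'])
w,p=snap('wrist','w2');w,p=snap('scene','s2')
s=monitor.sense();print(s['tool_pos'],s['tcp_rot'],s['ft_force'])
E
```

```text
[ 504.05008885 -154.43971543   37.35244029] [179.47970654   0.76629484  79.25260357] [-8.21817717  1.59016365  4.13669429]
[ 504.72608013 -154.61492592   37.41495306] [179.39760255   0.77303327  79.24510709] [-4.16543777  1.45505026  1.32655881]
```

View pics/w2.png

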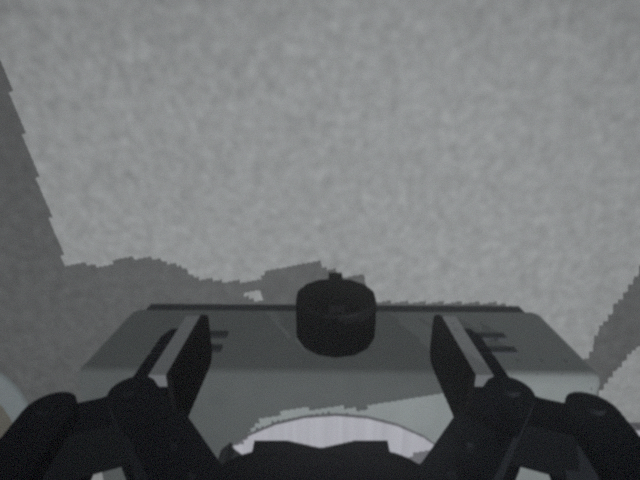

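View pics/s2.png

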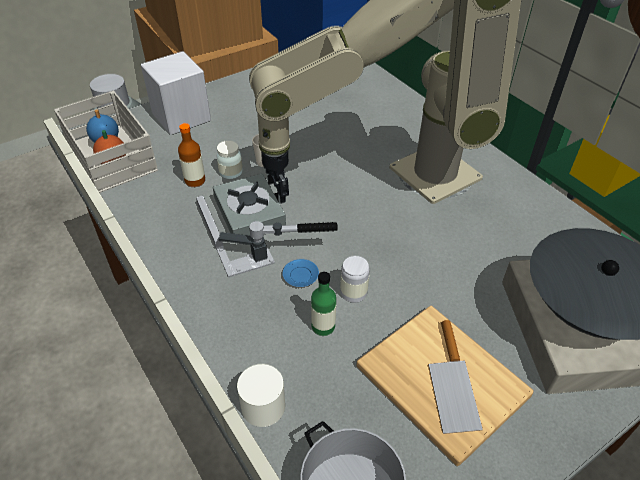

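Request:
jog_arm(offset=[[0, -12, 0], [0, 0, 0], [0, 0, 18], [0, 0, 0], [0, 0, 0]], delta_rot=[[0, 0, 0], [0, 0, 0], [0, 0, 0], [0, 0, 0], [0, 0, 0]], jaw=[100, 100, 100, 100, 100])

```text
time: 4.1
tool_pos: [499.4, -154.9, 23.4]
tcp_rot: [178.7, 0.9, 79.2]
ft_force: [-0.8, 0.8, -0.0]
finger_gap: 85.5
```

```bash
python3 - <<'E'
from h import *
from bench import monitor
s=monitor.sense();print(s['tool_pos'],s['tcp_rot'],s['ft_force'])
w,p=snap('wrist','w3');w,p=snap('top','t3')
try:
    q=fit(w,54,66,(480,700,-290,-30));print(rect(q))
except Exception as e: print(e)
E
```

```text
[ 499.3500374  -154.91941205   23.44118971] [178.73603988   0.88192369  79.19652883] [-0.82168373  0.81329706 -0.02393004]
(array([ 596.1, -163.9]), array([200.5, 160.7]), 79.79)
```

View pics/w3.png

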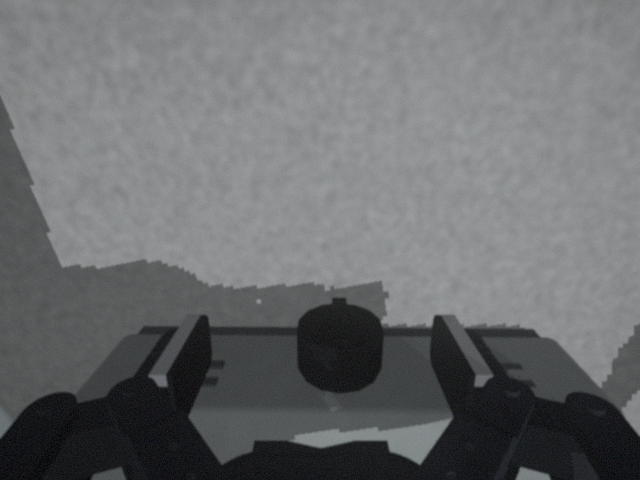

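View pics/t3.png

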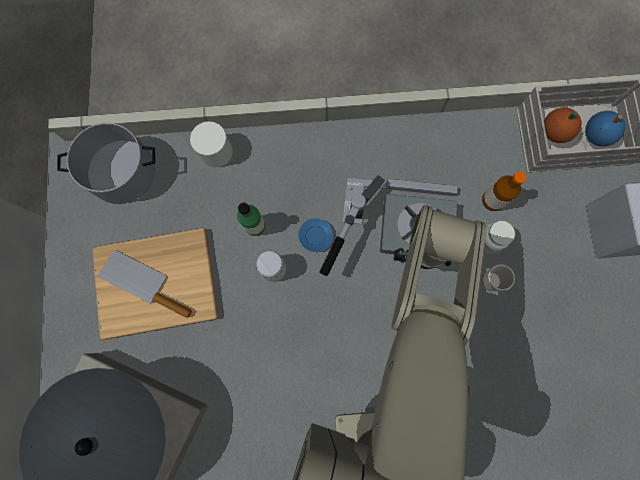

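Request:
jog_arm(offset=[[6, 0, 2], [0, 0, 0], [0, 4, 0], [0, 4, 0], [0, 4, 0], [0, 4, 0], [0, 3, 0], [0, 3, 0]], delta_rot=[[1.2, 0, 0], [0, 0, 0], [0, 0, 0], [0, 0, 0], [0, 0, 0], [0, 0, 0], [0, 0, 0], [0, 0, 0]], jaw=[100, 100, 100, 100, 100, 100, 100, 100])

```text
time: 5.0
tool_pos: [516.0, -151.0, 20.8]
tcp_rot: [-178.9, 0.9, 79.3]
ft_force: [-10.6, 1.7, 6.6]
finger_gap: 85.2
```

Request:
jog_arm(offset=[[0, 4, 0], [0, 4, 0], [0, 3, 0], [0, 3, 0], [0, 3, 0]], delta_rot=[[-0.6, 0, 0], [0, 0, 0], [0, 0, 0], [0, 0, 0], [0, 0, 0]], jaw=[100, 100, 100, 100, 100])

```text
time: 5.5
tool_pos: [524.9, -152.6, 18.6]
tcp_rot: [-178.3, 0.8, 79.3]
ft_force: [-9.8, 1.5, 7.5]
finger_gap: 85.3
```

```bash
python3 - <<'E'
from h import *
from bench import monitor
w,p=snap('top','t4')
s=monitor.sense();print(s['tool_pos'],s['tcp_rot'],s['ft_force'])
q=fit(w,54,66,(480,700,-290,-30));print(rect(q))
q=fit(w,24,38,(660,760,-310,-70));print('bar',rect(q))
E
```

```text
[ 525.18128572 -152.62496856   18.57799255] [-178.29680857    0.80215313   79.27716341] [-8.40665203  2.20090078  4.16877103]
(array([ 625.5, -111.8]), array([ 87.3, 159.4]), 79.37)
bar (array([ 715.7, -189.7]), array([199.1,  24. ]), 78.84)
```

Request:
jog_arm(offset=[[0, 3, -1], [0, 3, 0], [0, 2, 0], [0, 2, 0], [0, 2, 0]], delta_rot=[[-1, 0, 0], [-0.5, 0, 0], [0, 0, 0], [0, 0, 0], [0, 0, 0]], jaw=[100, 100, 100, 100, 100])

```text
time: 6.05
tool_pos: [528.7, -153.0, 16.5]
tcp_rot: [-178.6, 0.7, 79.3]
ft_force: [-10.0, 2.1, 7.4]
finger_gap: 85.5
```

Request:
jog_arm(offset=[[0, 4, -3], [0, 3, -2], [0, 3, 0], [0, 3, 0]], delta_rot=[[-1, 0, 0], [-0.5, 0, 0], [0, 0, 0], [0, 0, 0]], jaw=[100, 100, 100, 100])

```text
time: 6.45
tool_pos: [534.3, -153.5, 17.4]
tcp_rot: [-179.1, 0.7, 79.3]
ft_force: [-11.1, 2.3, 6.6]
finger_gap: 85.3
```

Request:
jog_arm(offset=[[0, 3, -1], [0, 3, 0], [0, 3, 0]], delta_rot=[[-0.5, 0, 0], [0, 0, 0], [0, 0, 0]], jaw=[100, 100, 100])

```text
time: 6.75
tool_pos: [535.6, -153.6, 15.7]
tcp_rot: [-178.5, 0.6, 79.3]
ft_force: [-18.7, 2.9, 12.5]
finger_gap: 85.8
```

```bash
python3 - <<'E'
from h import *
from bench import monitor
w,p=snap('scene','s5')
s=monitor.sense();print(s['tool_pos'],s['tcp_rot'],s['ft_force'])
cv2.imwrite('pics/s5c.png',cv2.resize(p[150:300,160:360,::-1],None,fx=4,fy=4))
E
```

```text
[ 535.48583366 -153.56320851   15.55604709] [-178.50456065    0.60712927   79.3107894 ] [-16.48054843   1.90476774  10.97218758]
```

View pics/s5c.png

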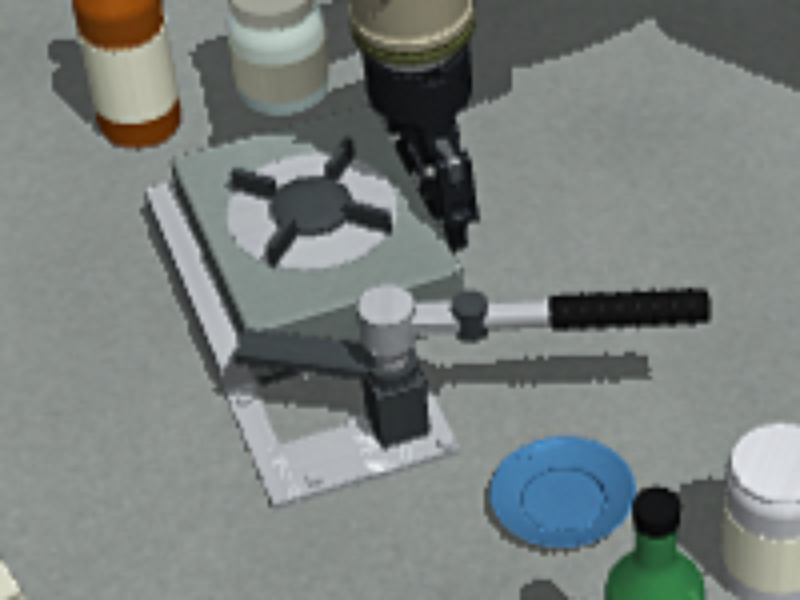

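Request:
jog_arm(offset=[[0, 4, -2], [0, 4, 0], [0, 4, 0]], delta_rot=[[-0.5, 0, 0], [0, 0, 0], [0, 0, 0]], jaw=[100, 100, 100])

```text
time: 7.1
tool_pos: [534.9, -153.1, 13.2]
tcp_rot: [-177.4, 0.5, 79.2]
ft_force: [-22.8, 3.6, 15.4]
finger_gap: 85.4
```

Request:
jog_arm(offset=[[0, -15, 0], [0, -30, 0], [0, -30, 0], [0, 0, -30], [0, 0, -50], [0, 0, -50], [0, 0, -30], [25, -20, 0], [45, -10, 0], [40, 0, 0], [0, 0, 0]], delta_rot=[[0, 0, 0], [-1.5, 0, 0], [-1, 0, 0], [0, 0, 0], [0, 0, 0], [0, 0, 0], [0, 0, 0], [0, 0, 0], [0, 0, 0], [0, 0, 0], [0, 0, 0]], jaw=[100, 100, 60, 30, 0, 0, 0, 0, 0, 0, 0])

```text
time: 8.2
tool_pos: [448.7, -19.8, 180.5]
tcp_rot: [-179.7, 0.4, 79.0]
ft_force: [-0.3, -0.7, 0.1]
finger_gap: 0.2
```

```bash
python3 - <<'E'
from h import *
from bench import monitor
s=monitor.sense();print(s['tool_pos'],s['tcp_rot'],s['ft_force'],s['joint_pos'],s['finger_gap'])
for n in['top','scene']:
    w,p=snap(n,n+'6')
    q=fit(w,54,66,(500,740,-300,-30));print('stove',rect(q))
    q=fit(w,24,38,(660,760,-310,-70));print('bar',rect(q))
    q=fit(w,105,132,(440,700,-30,140));print('wrench',rect(q))
    v=cv2.fitLine(q[:,:2].astype(np.float32),cv2.DIST_HUBER,0,.01,.01).ravel();print(v,np.degrees(np.arctan2(v[1],v[0])))
E
```

```text
[448.71332422 -19.83575052 180.4715649 ] [-179.709215      0.36171256   78.99968207] [-0.27282555 -0.71051233  0.0996755 ] [ -8.79045302 -14.59534927 111.74833011  -0.35274286  83.15166964
 -87.74622437] 0.1686890932189309
stove (array([ 626.6, -168.7]), array([200.2, 161.6]), 79.11)
bar (array([ 720.2, -190.2]), array([198.2,  15.3]), 79.01)
wrench (array([573.3,  52.1]), array([ 36.8, 232.4]), 60.39)
[ 8.6479479e-01 -5.0212544e-01  5.7236011e+02  5.3272282e+01] -30.140718
stove (array([ 627.5, -168.8]), array([207.2, 160.6]), 79.37)
bar (array([ 716.2, -189. ]), array([203.4,  24.3]), 79.36)
wrench (array([579.3,  57.5]), array([ 43.3, 231. ]), 56.28)
[ 8.6248648e-01 -5.0608015e-01  5.7738123e+02  5.8541512e+01] -30.40308
```

View pics/top6.png

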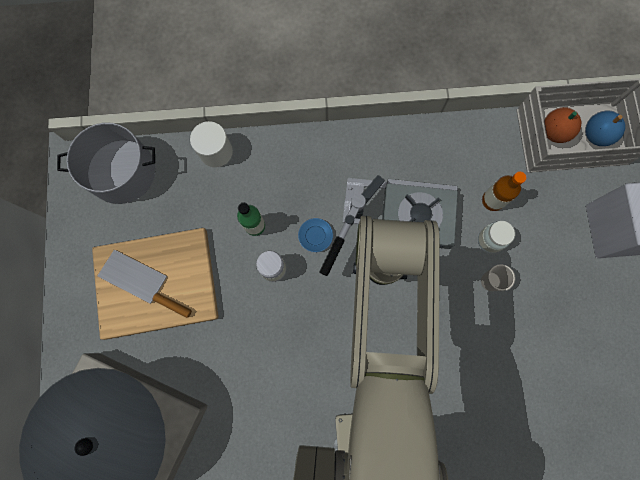

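Request:
jog_arm(offset=[[0, 0, 0], [0, 0, 0], [0, 0, 0], [0, 0, 0], [0, 0, 0], [0, 0, 0], [0, 0, 0], [0, 0, 0], [0, 0, 0]], delta_rot=[[0, 0, -7.6], [0, 0, -7.6], [0, 0, -7.6], [0, 0, -7.6], [0, 0, -7.6], [0, 0, -7.6], [0, 0, -7.6], [0, 0, -7.6], [0, 0, 0]], jaw=[0, 0, 0, 0, 0, 0, 0, 0, 0])

```text
time: 9.2
tool_pos: [448.0, -34.3, 178.6]
tcp_rot: [-179.1, -0.1, 141.5]
ft_force: [-0.4, -0.9, -0.4]
finger_gap: -0.2
```

Request:
jog_arm(offset=[[3, 40, 0], [3, 40, 0], [0, 20, 0], [0, 0, 0], [0, 0, 40], [0, 0, 40], [0, 0, 10], [0, 0, 0]], delta_rot=[[-0.9, 0, 0], [0, 0, 0], [0, 0, 0], [0, 0, 0], [0, 0, 0], [0, 0, 0], [0, 0, 0], [0, 0, 0]], jaw=[0, 0, 0, 0, 0, 0, 0, 0])

```text
time: 10.0
tool_pos: [509.4, 41.1, 86.9]
tcp_rot: [-180.0, 0.1, 139.5]
ft_force: [-0.3, 0.8, -0.3]
finger_gap: -0.0
```

```bash
python3 - <<'E'
from h import *
from bench import monitor
s=monitor.sense();print(s['tool_pos'],s['tcp_rot'],s['ft_force'],s['joint_pos'],s['finger_gap'])
w,p=snap('scene','s7')
cv2.imwrite('pics/s7c.png',cv2.resize(p[130:310,180:420,::-1],None,fx=3,fy=3))
E
```

```text
[509.35504024  41.07242223  86.89878337] [-1.79973600e+02  5.81825885e-02  1.39539926e+02] [-0.27737684  0.75486914 -0.27997201] [-1.09909127e+00  5.77557662e-01  1.08089202e+02 -6.05033560e-02
  7.13050082e+01 -1.40619625e+02] -0.037414094578628536
```

View pics/s7c.png

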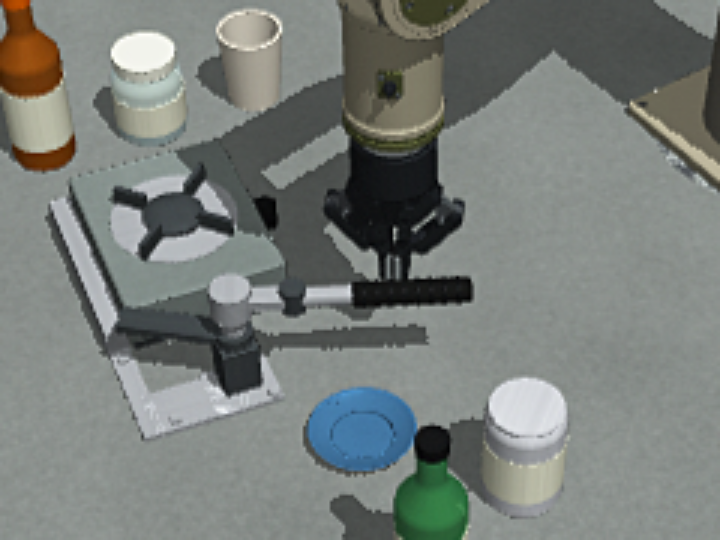

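Request:
jog_arm(offset=[[6, 8, 1], [5, 6, 0], [0, 0, 0]], delta_rot=[[0, 0, 0], [0, 0, 0], [0, 0, 0]], jaw=[0, 0, 0])

```text
time: 10.35
tool_pos: [513.3, 59.5, 91.5]
tcp_rot: [179.8, 0.4, 139.4]
ft_force: [-0.6, 0.6, -0.0]
finger_gap: -0.0
```

Request:
jog_arm(offset=[[1.5, 4.5, 4], [1.5, 4.5, 2], [1.5, 4.5, 0], [1.5, 4.5, 0], [1.5, 4.5, 0], [1.5, 4.5, 0], [1.5, 4.5, 0], [1.5, 4.5, 0]], delta_rot=[[0, 0, 1.6], [0, 0, 1.6], [0, 0, 1.6], [0, 0, 1.6], [0, 0, 1.6], [0, 0, 1.6], [0, 0, 1.6], [0, 0, 1.6]], jaw=[0, 0, 0, 0, 0, 0, 0, 0])

```text
time: 11.15
tool_pos: [532.5, 93.0, 91.6]
tcp_rot: [179.8, 0.7, 126.3]
ft_force: [-1.3, -2.5, -2.4]
finger_gap: 0.3
```

```bash
cat >> h.py <<'E'
B=np.array([658.,5.])
def st(ang=None):
    from bench import monitor
    s=monitor.sense();p=s['tool_pos'];yaw=s['tcp_rot'][2]
    d=p[:2]-B;rr=np.hypot(*d);phi=np.degrees(np.arctan2(d[1],d[0]))
    a=phi-np.degrees(np.arcsin(23/rr))
    print('t',s['time'],'tcp',p.round(1),s['tcp_rot'].round(1),'F',s['ft_force'].round(1),'r',rr.round(1),'phi',phi.round(1),'straight-wrench angle',a.round(1),'yaw-ang',(yaw-a).round(1))
    return s
def wrench(w):
    q=fit(w,105,132,(440,760,-30,250))
    d=q[:,:2]-B;rr=np.hypot(d[:,0],d[:,1])
    g=q[(rr>100)];v=cv2.fitLine(g[:,:2].astype(np.float32),cv2.DIST_HUBER,0,.01,.01).ravel()
    print('grip',v,np.degrees(np.arctan2(v[1],v[0]))%180)
    g=q[(rr>22)&(rr<60)]
    v=cv2.fitLine(g[:,:2].astype(np.float32),cv2.DIST_HUBER,0,.01,.01).ravel()
    print('neck',v,np.degrees(np.arctan2(v[1],v[0]))%180, 'pin-dir',)
E
python3 - <<'E'
from h import *
st()
E
```

```text
t 11.15 tcp [532.5  93.   91.6] [179.8   0.7 126.3] F [-1.3 -2.5 -2.4] r 153.3 phi 145.0 straight-wrench angle 136.3 yaw-ang -10.0
```

Request:
jog_arm(offset=[[1.5, 4.5, 2], [1.5, 4.5, 2], [1.5, 4.5, 1], [1.5, 4.5, 0], [1.5, 4.5, 0], [1.5, 4.5, 0], [1.5, 4.5, 0], [1.5, 4.5, 0], [1.5, 4.5, 0], [1.5, 4.5, 0], [1.5, 4.5, 0], [1.5, 4.5, 0], [1.5, 4.5, 0], [1.5, 4.5, 0]], delta_rot=[[0, 0, 1.6], [0, 0, 1.6], [0, 0, 1.6], [0, 0, 1.6], [0, 0, 1.6], [0, 0, 1.6], [0, 0, 1.6], [0, 0, 1.6], [0, 0, 1.6], [0, 0, 1.6], [0, 0, 1.6], [0, 0, 1.6], [0, 0, 1.6], [0, 0, 1.6]], jaw=[0, 0, 0, 0, 0, 0, 0, 0, 0, 0, 0, 0, 0, 0])

```text
time: 12.55
tool_pos: [579.4, 139.3, 93.9]
tcp_rot: [179.9, 1.2, 103.3]
ft_force: [-1.7, -2.7, -1.0]
finger_gap: -0.1
```

```bash
python3 - <<'E'
from h import *
w,p=snap('scene','s8');st();wrench(w)
cv2.imwrite('pics/s8c.png',cv2.resize(p[130:310,180:420,::-1],None,fx=3,fy=3))
E
```

```text
t 12.6 tcp [579.9 139.6  94.1] [179.8   1.2 103.2] F [-1.7 -1.2 -2.1] r 155.6 phi 120.1 straight-wrench angle 111.6 yaw-ang -8.4
grip [ 3.6726862e-01 -9.3011492e-01  6.0337653e+02  1.5615852e+02] 111.547264
neck [ 1.9593981e-01 -9.8061591e-01  6.4883191e+02  4.6401524e+01] 101.29964 pin-dir
```

View pics/s8c.png

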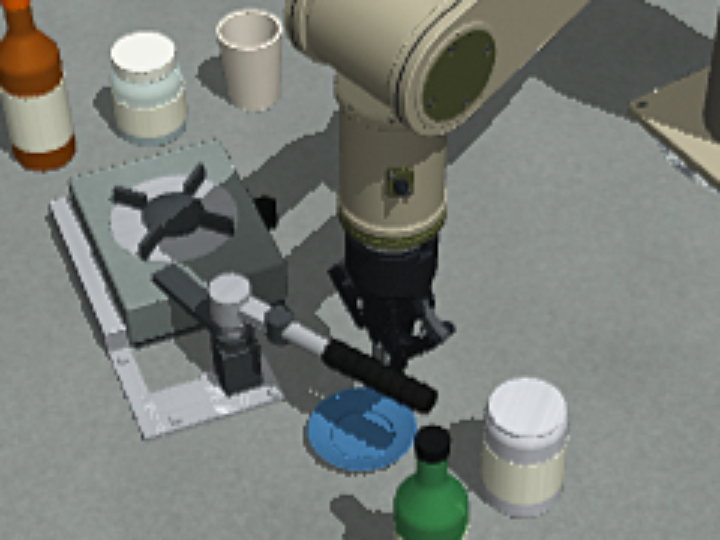

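Request:
jog_arm(offset=[[1.5, 4.5, 4], [1.5, 4.5, 4], [1.5, 4.5, 3], [1.5, 4.5, 1], [1.5, 4.5, 1], [1.5, 4.5, 1], [1.5, 4.5, 1]], delta_rot=[[0, 0, 1.6], [0, 0, 1.6], [0, 0, 1.6], [0, 0, 1.6], [0, 0, 1.6], [0, 0, 1.6], [0, 0, 1.6]], jaw=[0, 0, 0, 0, 0, 0, 0])

```text
time: 13.3
tool_pos: [610.8, 155.6, 84.8]
tcp_rot: [179.4, 1.2, 91.9]
ft_force: [-2.5, -2.5, 1.3]
finger_gap: 0.0
```

```bash
python3 - <<'E'
from h import *
st()
E
```

```text
t 13.3 tcp [610.8 155.6  84.8] [179.4   1.2  91.9] F [-2.5 -2.5  1.3] r 157.8 phi 107.4 straight-wrench angle 99.0 yaw-ang -7.1
```

Request:
jog_arm(offset=[[0.7, 3, 0], [0.7, 3, 0], [0.7, 3, 0], [0.7, 3, 0], [0.7, 3, 0]], delta_rot=[[0, 0, 1.1], [0, 0, 1.1], [0, 0, 1.1], [0, 0, 1.1], [0, 0, 1.1]], jaw=[0, 0, 0, 0, 0])

```text
time: 13.8
tool_pos: [625.5, 159.6, 85.2]
tcp_rot: [179.4, 1.2, 86.2]
ft_force: [-2.6, -0.1, -1.5]
finger_gap: -0.1
```

```bash
python3 - <<'E'
from h import *
st()
E
```

```text
t 13.8 tcp [625.5 159.6  85.2] [179.4   1.2  86.2] F [-2.6 -0.1 -1.5] r 158.0 phi 101.9 straight-wrench angle 93.5 yaw-ang -7.3
```

Close to tight (about 92.6° expected), so smaller steps from here.

Request:
jog_arm(offset=[[0.3, 3, 0], [0.3, 3, 0], [0.3, 3, 0]], delta_rot=[[0, 0, 1], [0, 0, 1], [0, 0, 1]], jaw=[0, 0, 0])

```text
time: 14.1
tool_pos: [632.7, 161.2, 84.9]
tcp_rot: [179.7, 1.1, 83.0]
ft_force: [-9.1, 1.2, 4.4]
finger_gap: 0.0
```

```bash
python3 - <<'E'
from h import *
st()
E
```

```text
t 14.1 tcp [632.7 161.2  84.9] [179.7   1.1  83. ] F [-9.1  1.2  4.4] r 158.2 phi 99.2 straight-wrench angle 90.8 yaw-ang -7.8
```

Request:
jog_arm(offset=[[0.3, 3, 0], [0.3, 3, 0], [0.3, 3, 0], [0.3, 3, 0], [0.3, 3, 0]], delta_rot=[[0, 0, 1.5], [0, 0, 1.5], [0, 0, 1.5], [0, 0, 1.5], [0, 0, 1.5]], jaw=[0, 0, 0, 0, 0])

```text
time: 14.6
tool_pos: [643.2, 163.5, 85.0]
tcp_rot: [-179.7, 1.0, 75.1]
ft_force: [-8.9, 2.2, 3.5]
finger_gap: -0.3
```

```bash
python3 - <<'E'
from h import *
st()
w,p=snap('scene','s9');wrench(w)
cv2.imwrite('pics/s9c.png',cv2.resize(p[130:310,180:420,::-1],None,fx=3,fy=3))
E
```

```text
t 14.6 tcp [643.2 163.5  85. ] [-179.7    1.    75.1] F [-8.9  2.2  3.5] r 159.2 phi 95.3 straight-wrench angle 87.0 yaw-ang -11.9
grip [7.4385375e-02 9.9722958e-01 6.7034344e+02 1.6837192e+02] 85.734085
neck [ 5.4616753e-02 -9.9850738e-01  6.6091260e+02  4.0321629e+01] 93.130875 pin-dir
```

View pics/s9c.png

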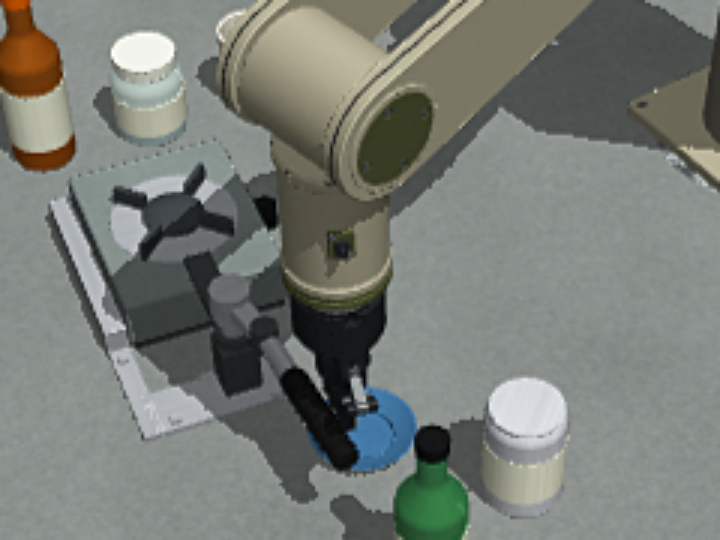

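Request:
jog_arm(offset=[[0.5, 3, 0], [0.5, 3, 0], [0.5, 3, 0], [0.5, 3, 0], [0.5, 3, 0], [0.5, 3, 0]], delta_rot=[[0, 0, 1], [0, 0, 1], [0, 0, 1], [0, 0, 1], [0, 0, 1], [0, 0, 1]], jaw=[0, 0, 0, 0, 0, 0])

```text
time: 15.25
tool_pos: [656.0, 164.3, 85.2]
tcp_rot: [-179.0, 1.2, 68.7]
ft_force: [-9.3, 1.2, 4.2]
finger_gap: 0.3
```

```bash
python3 - <<'E'
from h import *
st()
w,p=snap('scene','s10');wrench(w)
E
```

```text
t 15.25 tcp [656.  164.3  85.2] [-179.     1.2   68.7] F [-9.3  1.2  4.2] r 159.3 phi 90.7 straight-wrench angle 82.4 yaw-ang -13.7
grip [2.1022928e-01 9.7765213e-01 6.8346686e+02 1.6543634e+02] 77.864204
neck [ 7.9583161e-02 -9.9682826e-01  6.6237109e+02  4.4844452e+01] 94.56461 pin-dir
```

Request:
jog_arm(offset=[[-6, -15, 0], [-11, -28, 0], [-11, -28, 0], [0, 0, 0], [0, 0, -50], [0, 0, -50], [0, 0, -50], [-14, -40, 0], [-14, -40, 0], [-14, -40, 0], [-14, -40, 0], [0, 0, 0], [0, 0, 0]], delta_rot=[[0, 0, 0], [0, 0, 0], [0, 0, 0], [0, 0, 0], [0, 0, 0], [0, 0, 0], [0, 0, 0], [0, 0, 0], [0, 0, 0], [0, 0, 0], [0, 0, 0], [0, 0, 0], [0, 0, 0]], jaw=[0, 0, 0, 0, 0, 0, 0, 0, 0, 0, 0, 0, 0])

```text
time: 16.6
tool_pos: [421.5, 176.3, 254.8]
tcp_rot: [179.4, -0.0, 68.0]
ft_force: [0.3, 0.4, 0.3]
finger_gap: -0.2
```

```bash
python3 - <<'E'
from h import *
st()
for n in['top','scene']:
    w,p=snap(n,n+'11');wrench(w)
    for nm,b,z in[('stove',(500,740,-300,-30),(54,61.5)),('bar',(660,760,-310,-70),(24,38)),('tin',(470,570,190,300),(104,114)),('vin',(600,690,230,330),(190,206)),('jar',(490,610,-420,-310),(94,104)),('soy',(600,760,-450,-330),(200,214)),('mug',(400,500,-420,-310),(82,94)),('saucer',(540,670,50,180),(3,20)),('cleaver',(300,700,300,700),(31,60))]:
        try:
            q=fit(w,*z,b);print(nm,rect(q),len(q))
        except Exception as e: print(nm,e)
w,p=cloud('pics/top11.npz')
cv2.imwrite('pics/t11c.png',cv2.resize(p[140:300,200:540,::-1],None,fx=2.3,fy=2.3))
w,p=cloud('pics/scene11.npz')
cv2.imwrite('pics/s11c.png',cv2.resize(p[130:310,160:400,::-1],None,fx=3,fy=3))
E
```

```text
t 16.6 tcp [421.5 176.3 254.8] [179.4  -0.   68. ] F [0.3 0.4 0.3] r 292.0 phi 144.1 straight-wrench angle 139.6 yaw-ang -71.5
grip [2.2377087e-01 9.7464180e-01 6.7693591e+02 1.5988490e+02] 77.06938
neck [ 1.17600024e-01 -9.93061066e-01  6.55736938e+02  4.51766434e+01] 96.75362 pin-dir
stove (array([ 627. , -168.8]), array([200.3, 161.5]), 79.24) 2273
bar (array([ 719.7, -190.1]), array([197.9,  15.5]), 79.53) 300
tin attempt to get argmax of an empty sequence
vin (array([643. , 296.3]), array([26.3, 26. ]), 53.92) 104
jar (array([ 547.8, -371.7]), array([65.4, 65. ]), 49.94) 442
soy (array([ 663.9, -395. ]), array([29.4, 28.2]), 69.15) 120
mug (array([ 433.3, -355.6]), array([65.5, 69.5]), 1.87) 156
saucer (array([616. , 112.5]), array([108.1,  75.9]), 34.51) 534
cleaver (array([489.9, 589.4]), array([283.8, 119.5]), 56.74) 2337
grip [2.1978033e-01 9.7554940e-01 6.8396124e+02 1.6587317e+02] 77.30386
neck [9.8728567e-02 9.9511439e-01 6.6148676e+02 4.8064777e+01] 84.33404 pin-dir
stove (array([ 627.2, -167.7]), array([206.4, 162.8]), 79.62) 1557
bar (array([ 715.3, -177.9]), array([ 80.6, 223.9]), 7.59) 478
tin (array([514.3, 249.3]), array([66.2, 64.9]), 44.2) 402
vin (array([645.4, 297.5]), array([26.5, 25.2]), 56.02) 115
jar (array([ 547.8, -372.1]), array([68. , 63.5]), 40.45) 215
soy (array([ 666. , -391.8]), array([39.1, 28.4]), 69.57) 70
mug (array([ 433.7, -355.7]), array([75.4, 66.4]), 88.81) 106
saucer (array([593.7, 123.3]), array([102.8,  85. ]), 79.8) 612
cleaver (array([486.3, 581.1]), array([301.8,  98.3]), 59.74) 2922
```

View pics/t11c.png

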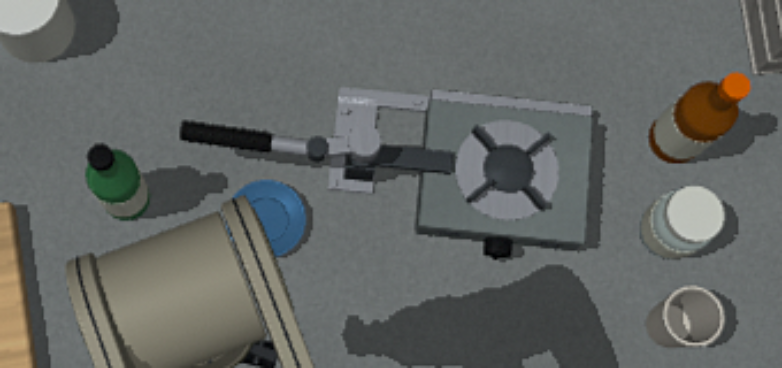

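View pics/s11c.png

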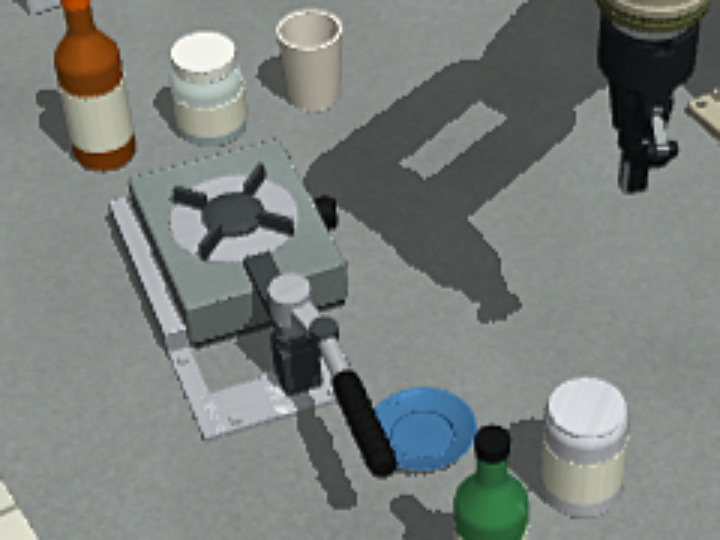

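```bash
python3 - <<'E'
from bench import r
print(r.hand_in())
E
```

```text
the job is handed in; nothing more can be done
None
```

The stove is home against the stop bar, the clamp bolt is tight, and the wrench has tripped. I handed the job in at about 16.7 s, with the gripper well clear of everything.

- **Stove:** I pushed it with the open fingers on either side of the knob until it stopped dead against the bar, at about 23 N. The stove's edge measures 79.2° and the bar's 79.0–79.5°, so it sits square. It is about 4 mm left of centre, and the dog lies over its left edge.
- **Wrench:** I pushed the grip clockwise with the shut fingers at about 3 N. At tight, the force rose to about 9–10 N and stayed there while the joint bent. I stopped at a bend of roughly 15° (0.26 rad, past the 0.15 trip point and short of the 0.4 solid stop), then backed off.
- **Other things:** The soy bottle, jar, mug, vinegar and tin all measure within about 4 mm of where they started. The cleaver and saucer were only roughly measured, but I never went near the cleaver and felt no contact with the saucer.

**Checks that failed or disagreed:**
- In the last top view, the arm hid the tin, so its position comes from the scene camera only. It also hid part of the saucer.
- The direct fit of the wrench neck was unreliable (97° from one camera, 84° from the other). The bend figure therefore uses the angle at which the bolt came tight, about 92.5°, against the grip's measured 77°.
- The last scene-camera fit of the bar was spoilt by nearby parts, so I used the top camera's.

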